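Plug in the charcoal blower and hold its air gate open at the mark

TASK

Get air to the coals: push the loose block plug fully home, upright, into the rectangular socket on top of the air box and let go of it. Only then pull the box's sprung upright handle out, away from the box, until its pointer lines up with the fin of the mark clip on the rail, and finish while still holding the handle steady there; if you let go it springs shut. Leave the other things on the counter standing as they are.

Things in the scene. Friction and masses are not known exactly. Their poses are not given: they have to be found in the camera images.
- plug: Loose block plug, upright on the counter at the left: grey shank 26 (x) x 16 (y) x 16 mm high, its lowest 5 mm tapering to 21 x 11, under a black grip block 36 (x) x 24 (y) x 34 mm high; 50 mm tall. Origin: centre of the shank's lower end, z up. Fits the socket either way round; when home, its shoulder rests on the box top, origin 16 mm below the socket mouth.
- air_box: Fixed metal box. Origin on the counter, x from open front bed back to the box, y left; bed faces the robot, turned up to 0.25 rad. Base plate x -115..95, y -65..65, 6 mm thick; closed box x 15..95, y -65..65, top at z 48 mm; round outlet 24 mm long on its right (-y). Two rails, 8 mm wide, tops at z 26 mm, run along x (-115..15) at y -55 and +5 mm, sprung gate between them.
- socket (a point): Centre of the mouth of the rectangular socket in the box top, at (50, 30, 48) mm in the air box frame, axes as the air box. Straight hole 29 (x) x 19 (y) mm, 18 mm deep.
- gate (a joint): Travel of the sprung gate slide, m: 0 = shut (rest), grows as the handle is pulled out along the air box's -x; stop at 0.072. A spring pulls it shut with about 3.3 N at 0 and 110 N/m more (about 10 N at 0.06), plus slight friction. It does not latch.
- handle (a point): Centre of the upright black handle block, 14 (x) x 38 (y) x 40 mm high, from z 50 to 90 mm above the counter, on a 14 mm wide neck; at (-25, -25, 70) mm in the air box frame when shut, moving with the gate. Its rear face is then 33 mm in front of the closed box; take it from above with one finger in front and one behind.
- pointer (a point): Tip of the thin pointer bar (3 mm in x) that sticks out to the left (+y) from the foot of the handle across the left rail, 30 mm above the counter; at the same x as the handle centre; axes as the air box; moves with the gate.
- clip: Mark clip, fixed on the left rail (y +5 mm) 32 to 58 mm out (-x) from the shut pointer; a dark steel saddle 12 mm long in x with a thin upright fin at its middle, on its left. Origin at counter height under the rail's centre line, axes as the air box.
- mark (a point): The fin of the mark clip (3 mm in x, top 40 mm above the counter), at the same x as the clip's middle, axes as the air box. The pointer is at the mark when it has the same x in the air box frame; it passes 3 mm clear of the fin.
- goose_egg: bystander: large white egg 67 mm long, back left
- quail_egg: bystander: small white egg 38 mm, back
- steel_cup: bystander: steel cup 77 mm wide, 101 mm tall, right
- tape_roll: bystander: roll of tape 96 mm wide, 48 mm tall, right
- bottle: bystander: small brown bottle with gold cap, 25 mm wide, 78 mm tall, left
- toothpicks: bystander: glass of toothpicks 45 mm wide, 72 mm tall, left

How it is judged:
On the way, in this order (a step that is already met when the one before it is completed fails the run):
1. the plug is fully home in the socket and let go, the gate still shut (z of plug in the frame of socket below -0.012 m and horizontal distance between plug and socket below 0.004 m and angle between plug's own z axis and vertical below 0.12 rad and contact force between the fingers and plug below 0.3 N and value of joint gate below 0.012 m), for 0.2 s.
2. the handle is pulled until the pointer is at the mark, and held (x of pointer in the frame of mark between -0.006 and 0.006 m and contact force between the fingers and gate above 2 N), for 0.3 s.
At the end, for the whole second after the job is handed in: The plug is upright and home (origin 12 mm or more below the mouth, within 4 mm of its centre, tilt under 0.12 rad) and untouched; the pointer is within 6 mm of the fin along the pull, the gate is still (under 0.01 m/s), and the fingers press on the handle with over 2 N (all of step 2 and z of plug in the frame of socket below -0.012 m and horizontal distance between plug and socket below 0.004 m and angle between plug's own z axis and vertical below 0.12 rad and contact force between the fingers and plug below 0.3 N and velocity of joint gate between -0.01 and 0.01 m/s); the arm keeps its last pose, push and grip.
It fails at once if the gate is pulled (over 15 mm) while the plug is not home (value of joint gate above 0.015 m and not (z of plug in the frame of socket below -0.012 m and horizontal distance between plug and socket below 0.004 m and angle between plug's own z axis and vertical below 0.12 rad)).
It fails at once if a bystander is shifted by more than 30 mm or toppled (distance of any of goose_egg, quail_egg, steel_cup, tape_roll, bottle, toothpicks from where it was at the start of the episode above 0.03 m or angle between any of steel_cup, tape_roll, bottle, toothpicks's own z axis and vertical above 0.6 rad).
It also fails if it takes over 51 s, if anything falls off the work surface, if the arm or the gripper's body presses on something with over 40 N, if the wrist force passes 120 N, or if a joint passes its speed limit or range.

ROBOT

A 6-joint arm with a two-finger parallel gripper is mounted at the origin on a cart in front of the work surface, level with it; the furniture and walls round the work are solid. World frame = base frame: x ahead of the robot, y to its left, z up, the work surface at z = 0. Lengths are in m, angles in rad, forces in N, time in s.
With the tool pointing down it reaches from about 0.375 to 0.925 m from the base axis. Payload 5.7 kg.
Tool frame: the origin (TCP) lies midway between the tips of the shut fingers; the grasp point (between the pads) lies 19 mm behind it; z points along the fingers, y is the line along which they close (so a half turn about z gives the same grasp; the last joint's range is limited). The gripper opens to 88 mm and grips with 3 to 60 N. Pads are 20 mm wide; open, the fingers measure 115 mm over their backs; the gripper's body (75 mm by 178 mm) begins 61 mm behind the grasp point.
Start: joints at [-1.328, 0.359, 1.51, -0, 1.272, -0.115], TCP at [0.21, -0.562, 0.223] pointing down, gripper open.
Joint ranges: [-2.97, 2.97], [-1.01, 2.36], [0.21, 2.38], [-0.96, 4.11], [0.2, 2.71], [-2.98, 2.98]. Speed limits (rad/s): [2.39, 2.39, 3.14, 3.14, 3.14, 3.14].

INTERFACE

Orientations are given as a unit quaternion [x, y, z, w].
In Python, from cell import bot gives the robot as it stands.
- The arm moves only by the tool step_arm, never from a script. Its argument "moves" is text: rows parted by semicolons, each of 6 numbers parted by spaces: the shift along the world's x, y, z scaled (see below), then the turn, a rotation vector about the world's x, y, z scaled (see below). A call has 1 to 12 rows; each row is the pose to reach, as a shift and turn from the pose commanded when the call began, turning the shorter way round; what a row does not reach only later rows make up. The controller multiplies each number of a shift by 50 cm and each number of a turn by pi rad. A row lasts 1/10 s, in which the tool goes at most 50 mm and 8.59 degrees, less where a joint would pass 70% of its speed; a pose out of reach is approached as far as the arm can. A call with a number of a shift or a turn outside -1 to 1 is refused whole. A call with a gripper value outside its range is refused whole. "hand" is the closure, from 0 (fully open) to 1 (shut), set as the call begins (left out, the last holds). The fingers move at their own pace and stop on an object; "grip_force" is the grip in N (left out, the last holds). Time passes only in rows, so rows that repeat a pose let the fingers close. It gives the time, the measured TCP pose, the force, the opening and the grip force at its end, in the units of the state.
- bot.observe(): the state, without advancing time (a new reading comes with each control period).
- bot.grab_frame(name): name is "side" or "top"; returns the picture (384x512x3 uint8, blue, green, red); there is no depth.
- bot.camera_info(name): a dict with "K" (3x3 intrinsics, pixels), "T" (4x4, takes a point from camera to world coordinates). Camera axes: x right, y down, z forward; pixel columns grow to the right and rows downward; lengths in m; the calibration is good to about 2 mm. A picture is of the moment at which its call begins. camera_info takes no time and is no camera call.
- bot.sign_off(): hands the job in; it is judged then, once.
The state is a dict: "t": time; "joints": joint angles; "qd": joint speeds; "joint_efforts": joint torques, N m; "tool_pos": TCP position; "orientation": TCP orientation; "ft_force": force on the tool from outside, world axes, zero at the start; "torque": the same for the moment, N m; "gripper_width": finger opening in m; "gripper_force": force on a finger pad.
Only numpy, scipy, OpenCV 4.12 (cv2) and the standard library are available. Lean on these libraries where they do the work, as an engineer would, in place of code of your own. Each camera call takes 0.05 s, during which the arm holds its last target. There are 200 camera calls.

## Working session

There is one attempt and no reset: what is moved stays moved. The work goes in short steps, Python scripts to look and compute and a tool call to move; the robot and the scene stay as the last step left them, time stands still between calls to the robot, and variables do not carry over. Pictures are saved under pics/ and viewed, at most 10 in all, crops included, and the job is handed in when it is done.

Besides the shell and the picture viewer there is one more tool, called after "Request:" by a JSON object that holds its "fn" and its "kwargs", one argument or row to a line. step_arm: Moves the arm, as the interface text tells. Its arguments: {"type":"object","properties":{"moves":{"type":"string"},"hand":{"type":"number"},"grip_force":{"type":"number"}},"required":["moves"]}

```bash
mkdir -p pics; python3 - <<'E'
from cell import bot
import cv2
for n in("top","side"):
    cv2.imwrite(f"pics/{n}0.png",cv2.resize(bot.grab_frame(n),(800,600),interpolation=cv2.INTER_CUBIC))
    c=bot.camera_info(n);print(n,c["K"],c["T"])
s=bot.observe();print(s)
E
```

```text
top [[421.83018225   0.         247.67281588]
 [  0.         421.83018225 192.13707065]
 [  0.           0.           1.        ]] [[ 0.02587866 -0.99609303  0.08443321  0.42235893]
 [-0.9996052  -0.0267092  -0.00872178  0.02976689]
 [ 0.01094285 -0.08417417 -0.99639097  1.40350547]
 [ 0.          0.          0.          1.        ]]
side [[355.71821063   0.         255.68278021]
 [  0.         355.71821063 188.56609138]
 [  0.           0.           1.        ]] [[-8.86670751e-01 -1.80813100e-01  4.25583836e-01  1.85604755e-04]
 [-4.62341825e-01  3.31907407e-01 -8.22239326e-01  1.02671661e+00]
 [ 7.41721402e-03 -9.25820769e-01 -3.77890048e-01  5.37735807e-01]
 [ 0.00000000e+00  0.00000000e+00  0.00000000e+00  1.00000000e+00]]
{'t': 0.1, 'joints': array([-1.32813297e+00,  3.59438771e-01,  1.51131575e+00, -1.35452016e-05,
        1.27253653e+00, -1.15104990e-01]), 'qd': array([ 0.00046984, -0.0022756 , -0.00202062,  0.00075523, -0.00059729,
       -0.00050515]), 'joint_efforts': array([ 4.57917013e-04, -5.16356421e+01, -2.71406543e+01,  6.76829112e-02,
        2.76114000e-02, -3.76971491e-05]), 'tool_pos': array([ 0.20994268, -0.56139361,  0.22189344]), 'orientation': array([ 9.84042137e-01,  1.77933561e-01, -6.05833796e-05, -8.47062099e-04]), 'ft_force': array([-0.10513737, -0.18531509,  0.15944147]), 'torque': array([-0.01156343, -0.0172836 , -0.02222645]), 'gripper_force': 0.0, 'gripper_width': 0.08802177097801014}
```

View pics/top0.png

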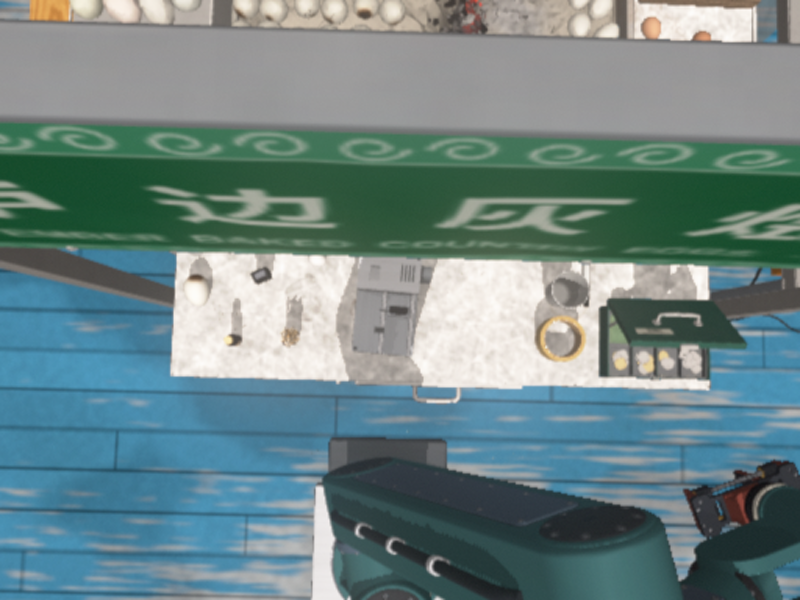

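View pics/side0.png

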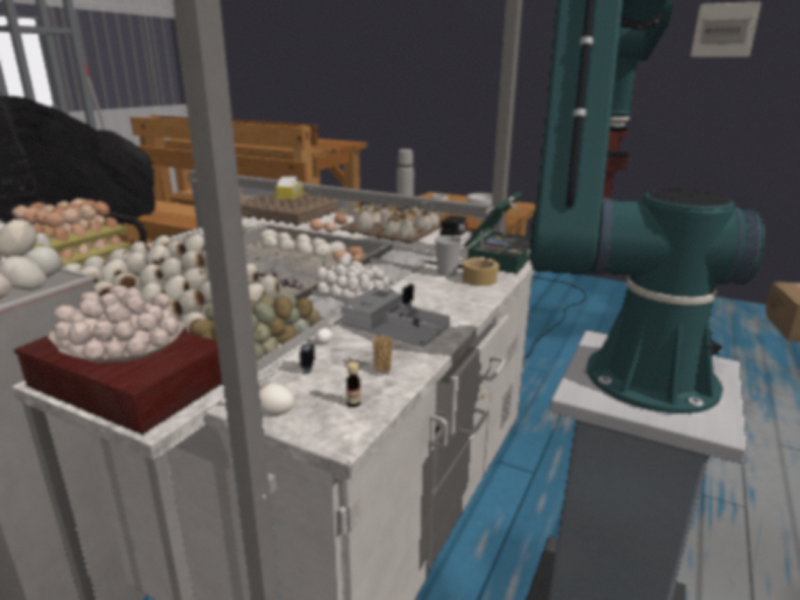

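The top view shows the plug at about (261,274) and the box at about (388,310). The side view shows the plug at (307,357) and the handle at (408,293). I'll enlarge both.

```bash
python3 - <<'E'
from cell import bot
import cv2
# crops: top cols 150-280 rows 155-252 ; side
f=bot.grab_frame("top");cv2.imwrite("pics/t1.png",cv2.resize(f[158:233,150:286][:, :],None,fx=5.8,fy=5.8,interpolation=cv2.INTER_CUBIC)[:,:788])
cv2.imwrite("pics/t1b.png",cv2.resize(f[158:233,218:288],None,fx=8,fy=8,interpolation=cv2.INTER_CUBIC))
g=bot.grab_frame("side");cv2.imwrite("pics/s1.png",cv2.resize(g[170:250,185:295],None,fx=7,fy=7,interpolation=cv2.INTER_CUBIC))
E
```

```text
(no output)
```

View pics/t1b.png

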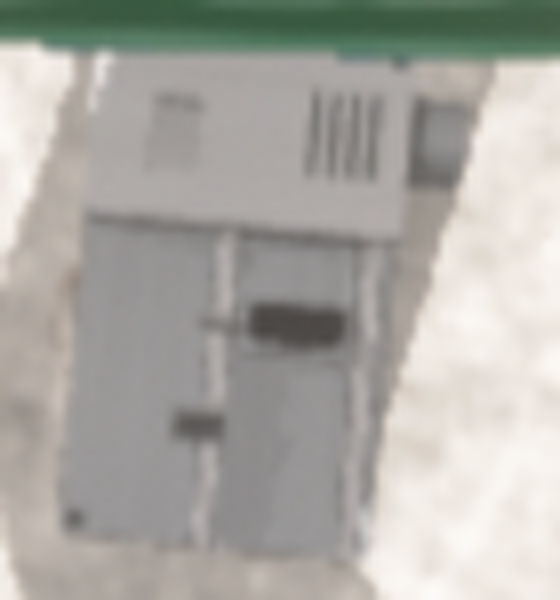

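View pics/s1.png

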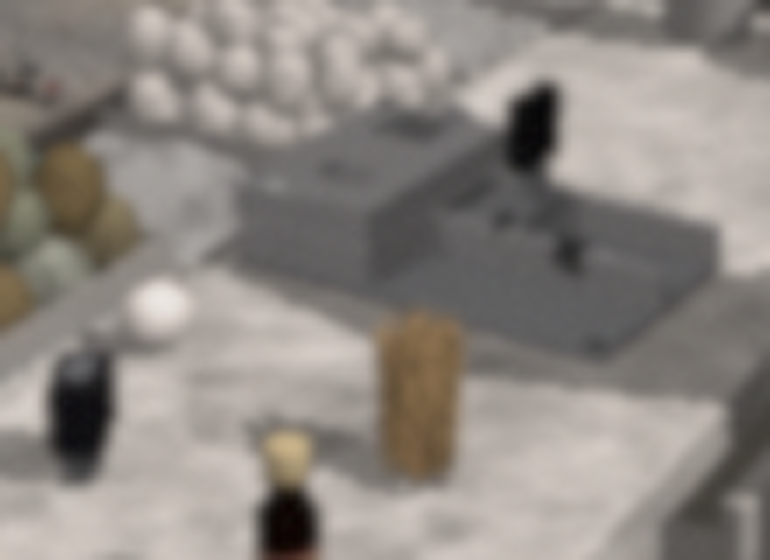

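View pics/t1.png

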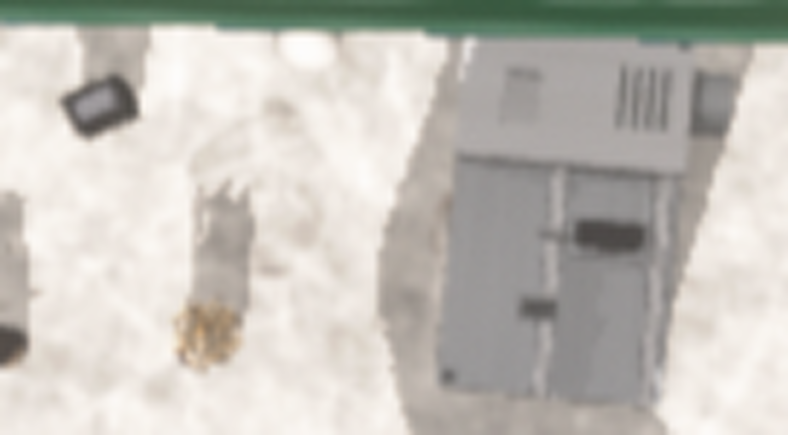

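The box, socket at (175,131), handle at (298,320), clip at (197,425) and the plug's top corners in the t1 crop can all be read. Next I'll fit the poses.

```bash
cat > h.py <<'E'
from cell import bot
import numpy as np
from scipy.optimize import least_squares
C={n:bot.camera_info(n) for n in("top","side")}
def proj(n,p):
    T=C[n]["T"];q=(np.atleast_2d(p)-T[:3,3])@T[:3,:3]@C[n]["K"].T
    return q[:,:2]/q[:,2:]
def back(n,uv,z):
    T=C[n]["T"];d=T[:3,:3]@np.linalg.inv(C[n]["K"])@[uv[0],uv[1],1]
    return T[:3,3]+d*(z-T[2,3])/d[2]
def unc(u,o,s): return (np.array(u,float)+.5)/s-.5+np.array(o)
def fit(pts,x0):
    def world(b,X): c,s=np.cos(b[2]),np.sin(b[2]);return np.array([b[0]+c*X[0]-s*X[1],b[1]+s*X[0]+c*X[1],X[2]])
    f=lambda b:np.concatenate([proj(n,world(b,np.array(X)/1000))[0]-uv for n,X,uv in pts])
    r=least_squares(f,x0,loss="soft_l1");return r.x,f(r.x).reshape(-1,2),world
E
python3 - <<'E'
from h import *
t=lambda u:unc(u,(218,158),8); t2=lambda u:unc(u,(150,158),5.8); s=lambda u:unc(u,(185,170),7)
P=[("top",(15,65,48),t((87,213))),("top",(15,-65,48),t((403,237))),("top",(-115,65,6),t((58,535))),("top",(50,30,48),t((175,131))),
("top",(-25,-25,90),t((298,318))),("side",(15,65,48),s((370,210))),("side",(95,65,48),s((240,185))),("side",(-115,65,6),s((605,348))),("side",(50,30,48),s((343,168)))]
for nm,Q in (("both",P),("top",P[:5]),("side",P[5:])):
    b,r,w=fit(Q,[.55,0,0]);print(nm,b,"\n",r.round(1).tolist())
    for k,X in dict(sock=(50,30,48),handle=(-25,-25,70)).items(): print(k,w(b,np.array(X)/1000).round(4))
    for n,uv,z in(("top",t((197,425)),.028),("side",s((572,250)),.033)):
        p=back(n,uv,z);c,q=np.cos(b[2]),np.sin(b[2]);d=p[:2]-b[:2];print("clip",n,[c*d[0]+q*d[1],-q*d[0]+c*d[1]])
Q=[("top",X,t2(u)) for X,u in zip([(-18,12,50),(18,12,50),(18,-12,50),(-18,-12,50)],[(62,103),(120,75),(138,103),(90,138)])]
Q=[("top",back("top",q[2],.05)) for q in Q]
for q in Q: print("plugcorner",q[1].round(4))
print("mean",np.mean([q[1] for q in Q],0))
print("side bottom",back("side",s((80,476)),0.0),"side mid",back("side",s((82,402)),.033))
print("corner-proj",[ (proj("top",[*q[1][:2],.05])).round(1).tolist() for q in Q])
E
```

```text
both [ 0.5429339   0.01768015 -0.04479662] 
 [[-0.4, 0.1], [0.3, 0.0], [0.7, 0.3], [0.2, 0.4], [0.5, 0.4], [-0.7, 0.4], [-1.4, -0.9], [-0.5, 0.9], [0.2, 0.8]]
sock [0.5942 0.0454 0.048 ]
handle [ 0.5168 -0.0062  0.07  ]
clip top [np.float64(-0.06583242341531997), np.float64(0.013418110417434041)]
clip side [np.float64(-0.07568082787964159), np.float64(0.022502139023090045)]
top [ 0.54358226  0.01849963 -0.05440049] 
 [[-0.6, -0.3], [0.0, -0.0], [0.2, -0.2], [0.1, 0.1], [0.2, 0.3]]
sock [0.5951 0.0457 0.048 ]
handle [ 0.5173 -0.0051  0.07  ]
clip top [np.float64(-0.06656110035069616), np.float64(0.011931732373513639)]
clip side [np.float64(-0.07649629105889863), np.float64(0.020920760785577655)]
side [ 0.5438586   0.01355784 -0.02954582] 
 [[-0.1, -0.0], [-1.0, -1.1], [0.3, 0.2], [0.6, 0.4]]
sock [0.5947 0.0421 0.048 ]
handle [ 0.5181 -0.0107  0.07  ]
clip top [np.float64(-0.0666662123112044), np.float64(0.018513700470959682)]
clip side [np.float64(-0.07637493811710597), np.float64(0.027746862953395887)]
plugcorner [0.5838 0.301  0.05  ]
plugcorner [0.6004 0.2695 0.05  ]
plugcorner [0.585  0.2588 0.05  ]
plugcorner [0.5647 0.2846 0.05  ]
mean [0.58345389 0.27848545 0.05      ]
side bottom [0.58330341 0.28493409 0.        ] side mid [0.58386397 0.27968568 0.033     ]
corner-proj [[[160.3, 175.3]], [[170.3, 170.5]], [[173.4, 175.3]], [[165.1, 181.4]]]
```

Request:
{"fn": "step_arm", "kwargs": {
  "moves": "0.4 0.9 0.12 0 0 0.57;0.4 0.9 0.12 0 0 0.57;0.4 0.9 0.12 0 0 0.57;0.4 0.9 0.12 0 0 0.57;0.4 0.9 0.12 0 0 0.57;0.4 0.9 0.12 0 0 0.57;0.4 0.9 0.12 0 0 0.57;0.4 0.9 0.12 0 0 0.57;0.4 0.9 0.12 0 0 0.57;0.4 0.9 0.12 0 0 0.57;0.4 0.9 0.12 0 0 0.57;0.4 0.9 0.12 0 0 0.57",
  "hand": 0
}}

```text
t: 1.4
tool_pos: [0.4106, -0.1101, 0.2828]
orientation: [0.472, 0.882, -0.0, 0.0]
ft_force: [-0.0, 0.1, -0.6]
gripper_width: 0.088
gripper_force: 0.0
```

```bash
python3 - <<'E'
from h import *
import cv2
i=cv2.imread("pics/t1.png",0)[60:150,50:150]
for th in(90,110,130,150):
    m=(i<th).astype(np.uint8);c=max(cv2.findContours(m,0,1)[0],key=cv2.contourArea)
    r=cv2.minAreaRect(c);b=cv2.boxPoints(r)+[50,60]
    w=np.array([back("top",unc(p,(150,158),5.8),.05)[:2] for p in b]);e=np.diff(np.vstack([w,w[:1]]),axis=0)
    print(th,w.mean(0).round(4),np.linalg.norm(e,axis=1).round(4),np.degrees(np.arctan2(e[:,1],e[:,0])).round(1))
# inner grey inset
m=(i>150).astype(np.uint8)
n,l,s,c=cv2.connectedComponentsWithStats(((i>110)).astype(np.uint8));print(s,c)
E
```

```text
90 [0.5796 0.2734] [0.0334 0.02   0.0334 0.0199] [ -31.9 -122.7  148.    57.3]
110 [0.5834 0.2792] [0.0357 0.0253 0.0356 0.0253] [ -65.7 -155.6  114.2   24.5]
130 [0.5837 0.2795] [0.038  0.0279 0.0379 0.0278] [ -65.5 -155.3  114.5   24.8]
150 [0.584  0.2796] [0.0396 0.0302 0.0395 0.0302] [ -65.5 -155.3  114.5   24.8]
[[  15   16   71   58 1690]
 [   0    0  100   90 6359]
 [  24   26   42   35  951]] [[55.35207101 46.20118343]
 [48.66158201 44.28620852]
 [44.70662461 42.9064143 ]]
```

Request:
{"fn": "step_arm", "kwargs": {
  "moves": "0.347 0.78 -0.2 0 0 -0.03;0.347 0.78 -0.2 0 0 -0.03;0.347 0.78 -0.2 0 0 -0.03;0.347 0.78 -0.2 0 0 -0.03;0.347 0.78 -0.2 0 0 -0.03;0.347 0.78 -0.2 0 0 -0.03;0.347 0.78 -0.2 0 0 -0.03;0.347 0.78 -0.2 0 0 -0.03;0.347 0.78 -0.2 0 0 -0.03;0.347 0.78 -0.3 0 0 -0.03;0.347 0.78 -0.38 0 0 -0.03;0.347 0.78 -0.38 0 0 -0.03"
}}

```text
t: 2.6
tool_pos: [0.5788, 0.2767, 0.0867]
orientation: [0.517, 0.856, -0.005, -0.004]
ft_force: [-1.2, 0.1, 0.2]
gripper_width: 0.088
gripper_force: 0.0
```

```bash
python3 - <<'E'
from h import *
import cv2
f=bot.grab_frame("side")[150:260,170:310];g=bot.grab_frame("top")[130:220,120:230]
a=cv2.resize(f,None,fx=5,fy=5,interpolation=cv2.INTER_CUBIC)
cv2.imwrite("pics/s2.png",a);print(bot.observe()["tool_pos"])
E
```

```text
[0.58313694 0.27780085 0.0924759 ]
```

View pics/s2.png

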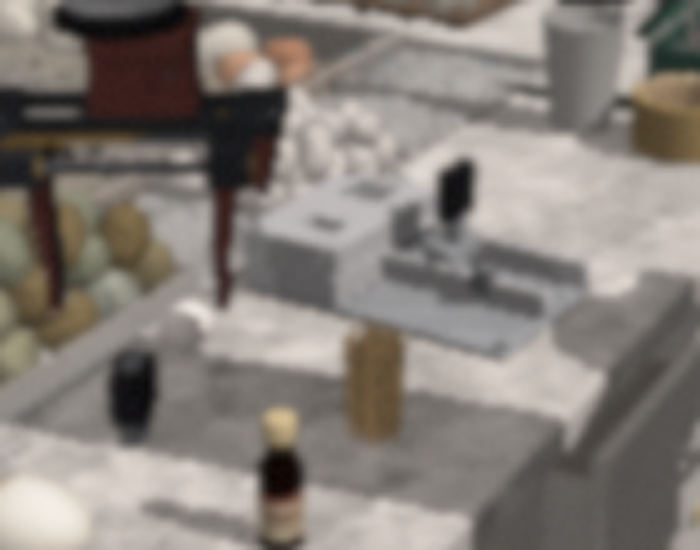

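The fingers straddle the plug: tips at columns 50 and 225, plug at column 133. I'll lower and grip.

Request:
{"fn": "step_arm", "kwargs": {
  "moves": "0 0.002 -0.06 0 0 0;0 0.002 -0.11 0 0 0;0 0.002 -0.147 0 0 0;0 0.002 -0.147 0 0 0;0 0.002 -0.147 0 0 0"
}}

```text
t: 3.2
tool_pos: [0.5853, 0.2794, 0.0215]
orientation: [0.517, 0.856, 0.001, 0.001]
ft_force: [-0.6, 0.5, 0.1]
gripper_width: 0.0875
gripper_force: 0.0
```

Request:
{"fn": "step_arm", "kwargs": {
  "moves": "0 0 0 0 0 0;0 0 0 0 0 0;0 0 0 0 0 0;0 0 0 0 0 0;0 0 0 0 0 0;0 0 0 0 0 0;0 0 0 0 0 0;0 0 0 0 0 0;0 0 0 0 0 0;0 0 0 0 0 0",
  "hand": 1,
  "grip_force": 25
}}

```text
t: 4.2
tool_pos: [0.5836, 0.2791, 0.0191]
orientation: [0.517, 0.856, -0.0, -0.0]
ft_force: [-0.1, -1.0, -1.7]
gripper_width: 0.0237
gripper_force: 25.0
```

Request:
{"fn": "step_arm", "kwargs": {
  "moves": "0 0 0.1 0 0 0;0 0 0.2 0 0 0;0.023 -0.467 0.22 0 0 0.33;0.023 -0.467 0.22 0 0 0.33;0.023 -0.467 0.22 0 0 0.33;0.023 -0.467 0.22 0 0 0.33;0.023 -0.467 0.22 0 0 0.33;0.023 -0.467 0.22 0 0 0.33;0.023 -0.467 0.22 0 0 0.33;0.023 -0.467 0.22 0 0 0.33;0.023 -0.467 0.22 0 0 0.33;0.023 -0.467 0.22 0 0 0.33"
}}

```text
t: 5.4
tool_pos: [0.595, 0.0459, 0.129]
orientation: [0.026, 1.0, -0.0, -0.0]
ft_force: [1.3, -0.5, -0.6]
gripper_width: 0.0239
gripper_force: 25.0
```

Request:
{"fn": "step_arm", "kwargs": {
  "moves": "0 0 -0.02 0 0 0;0 0 -0.05 0 0 0;0 0 -0.05 0 0 0;0 0 -0.05 0 0 0"
}}

```text
t: 5.8
tool_pos: [0.5946, 0.0458, 0.1035]
orientation: [0.025, 1.0, -0.0, -0.001]
ft_force: [-0.5, 0.3, -0.5]
gripper_width: 0.024
gripper_force: 25.0
```

```bash
python3 - <<'E'
from h import *
import cv2
f=bot.grab_frame("side")[165:225,200:290]
cv2.imwrite("pics/s3.png",cv2.resize(f,None,fx=8,fy=8,interpolation=cv2.INTER_CUBIC))
s=bot.observe();print(s["tool_pos"],s["orientation"],s["gripper_width"])
E
```

```text
[0.59511111 0.04571946 0.10405318] [ 2.53990019e-02  9.99677382e-01 -4.47536316e-05 -1.46190230e-04] 0.02408360732925286
```

View pics/s3.png

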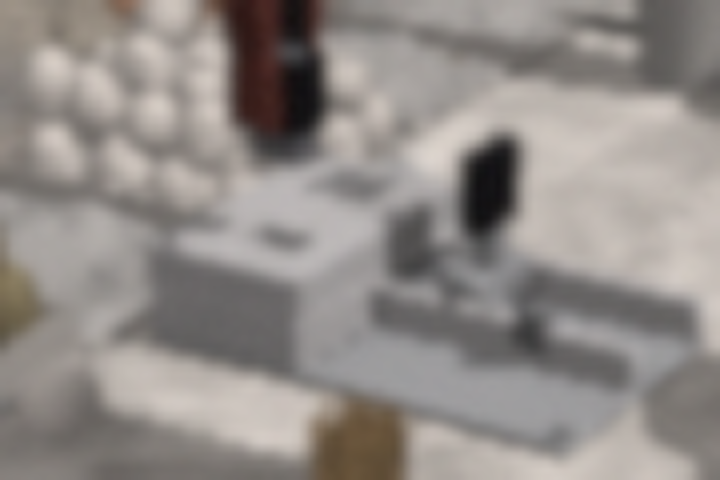

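The plug is held above the socket: shank bottom around rows 150-160, columns 250-320, right edge of the black block near column 323, and the socket at (286,237). I'll compare these with projections to find the plug's offset in the grip.

```bash
python3 - <<'E'
from h import *
R=lambda a:np.array([[np.cos(a),-np.sin(a)],[np.sin(a),np.cos(a)]])
def pr(c,a,X,z): p=R(a)@np.array(X)+c;return (((proj("side",[*p,z])[0]-[200,165])+.5)*8-.5).round(0).tolist()
c=[.5951,.0457]
for z,h,nm in((.101,(.018,.012),"block bottom"),(.135,(.018,.012),"block top"),(.101,(.013,.008),"shank top"),(.085,(.0105,.0055),"shank end")):
    print(nm,[pr(c,-.051,(sx*h[0],sy*h[1]),z) for sx,sy in((-1,1),(-1,-1),(1,1),(1,-1))])
print("finger tip outer",[pr(c,-.051,(sx*.010,.0255),.104) for sx in(-1,1)],"inner",[pr(c,-.051,(sx*.010,.012),.104) for sx in(-1,1)])
print("sock",pr(c,-.051,(0,0),.048),[pr(c,-.051,(sx*.0145,sy*.0095),.048) for sx,sy in((-1,1),(-1,-1),(1,1),(1,-1))])
b=np.array([.54358,.0185]);print("box corners",[pr(b,-.0544,X,z) for X,z in(((.015,.065),.048),((.095,.065),.048),((-.115,.065),.006),((.015,.065),.006))])
E
```

```text
block bottom [[289.0, 142.0], [320.0, 124.0], [219.0, 126.0], [251.0, 109.0]]
block top [[288.0, 66.0], [319.0, 50.0], [217.0, 51.0], [249.0, 35.0]]
shank top [[285.0, 136.0], [305.0, 125.0], [234.0, 125.0], [255.0, 114.0]]
shank end [[284.0, 168.0], [298.0, 160.0], [243.0, 159.0], [257.0, 151.0]]
finger tip outer [[256.0, 141.0], [216.0, 132.0]] inner [[273.0, 131.0], [235.0, 123.0]]
sock [272.0, 238.0] [[287.0, 253.0], [311.0, 238.0], [232.0, 239.0], [256.0, 224.0]]
box corners [[294.0, 283.0], [141.0, 244.0], [563.0, 446.0], [295.0, 373.0]]
```

```bash
python3 - <<'E'
from h import *
import cv2
f=bot.grab_frame("side")[172:200,222:250]
cv2.imwrite("pics/s4.png",cv2.resize(f,None,fx=20,fy=20,interpolation=cv2.INTER_LINEAR))
E
```

```text
(no output)
```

View pics/s4.png

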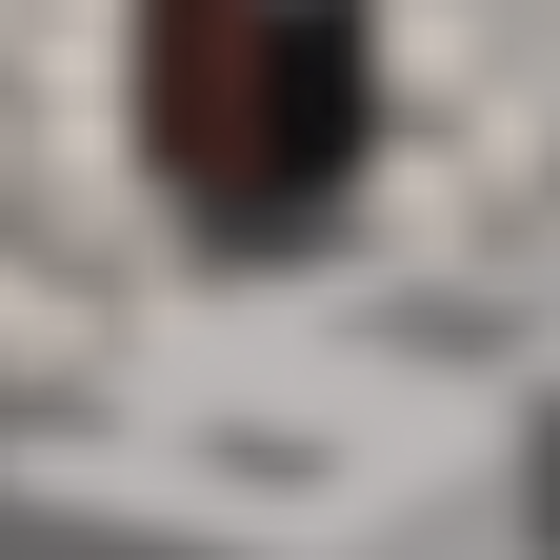

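Pixels agree with the projection within about 2 mm, which is inside the taper's capture range. I'll descend gently while watching force.

Request:
{"fn": "step_arm", "kwargs": {
  "moves": "0 0 -0.02 0 0 0;0 0 -0.04 0 0 0;0 0 -0.06 0 0 0;0 0 -0.07 0 0 0;0 0 -0.076 0 0 0;0 0 -0.08 0 0 0;0 0 -0.08 0 0 0"
}}

```text
t: 6.6
tool_pos: [0.5952, 0.0455, 0.064]
orientation: [0.025, 1.0, -0.0, -0.0]
ft_force: [0.0, 0.2, -0.3]
gripper_width: 0.0237
gripper_force: 25.0
```

Request:
{"fn": "step_arm", "kwargs": {
  "moves": "0 0 -0.004 0 0 0;0 0 -0.008 0 0 0;0 0 -0.012 0 0 0;0 0 -0.012 0 0 0"
}}

```text
t: 7.0
tool_pos: [0.596, 0.0455, 0.0582]
orientation: [0.025, 1.0, -0.0, 0.001]
ft_force: [3.3, -0.4, -1.6]
gripper_width: 0.0238
gripper_force: 25.0
```

Request:
{"fn": "step_arm", "kwargs": {
  "moves": "0.002 0 0 0 0 0;0.003 0 -0.004 0 0 0;0.003 0 -0.008 0 0 0;0.003 0 -0.012 0 0 0;0.003 0 -0.012 0 0 0"
}}

```text
t: 7.5
tool_pos: [0.5962, 0.0456, 0.0517]
orientation: [0.025, 1.0, -0.0, -0.0]
ft_force: [-0.5, -0.4, -0.1]
gripper_width: 0.0239
gripper_force: 25.0
```

Sliding in freely. I'll press to the bottom.

Request:
{"fn": "step_arm", "kwargs": {
  "moves": "0 0 -0.003 0 0 0;0 0 -0.006 0 0 0;0 0 -0.006 0 0 0;0 0 -0.006 0 0 0"
}}

```text
t: 7.9
tool_pos: [0.5967, 0.0456, 0.0508]
orientation: [0.025, 1.0, -0.0, 0.0]
ft_force: [-3.7, -1.0, 13.9]
gripper_width: 0.0238
gripper_force: 25.0
```

Seated at TCP z 0.0508 with 14 N. Releasing, then rising.

Request:
{"fn": "step_arm", "kwargs": {
  "moves": "0 0 0.004 0 0 0;0 0 0.004 0 0 0;0 0 0.004 0 0 0;0 0 0.004 0 0 0;0 0 0.004 0 0 0;0 0 0.004 0 0 0;0 0 0.004 0 0 0;0 0 0.004 0 0 0",
  "hand": 0
}}

```text
t: 8.7
tool_pos: [0.5966, 0.0455, 0.051]
orientation: [0.025, 1.0, -0.0, -0.0]
ft_force: [-0.4, -0.3, 0.5]
gripper_width: 0.0842
gripper_force: 0.0
```

Request:
{"fn": "step_arm", "kwargs": {
  "moves": "0 0 0.06 0 0 0;0 0 0.14 0 0 0;0 0 0.2 0 0 0;-0.16 -0.1 0.2 0 0 -0.5;-0.16 -0.1 0.2 0 0 -0.5;-0.16 -0.1 0.2 0 0 -0.5;-0.16 -0.1 0.2 0 0 -0.5;-0.16 -0.1 0.2 0 0 -0.5;-0.16 -0.1 0.2 0 0 -0.5;-0.16 -0.1 0.2 0 0 -0.5;-0.16 -0.1 0.2 0 0 -0.5;-0.16 -0.1 0.2 0 0 -0.5"
}}

```text
t: 9.9
tool_pos: [0.5165, -0.0045, 0.1512]
orientation: [0.647, 0.763, -0.0, -0.0]
ft_force: [-0.1, -0.2, -0.5]
gripper_width: 0.0874
gripper_force: 0.0
```

Request:
{"fn": "step_arm", "kwargs": {
  "moves": "0 0 0 0 0 0;0 0 0 0 0 0;0 0 0 0 0 0;0 0 0 0 0 0"
}}

```text
t: 10.3
tool_pos: [0.5166, -0.0045, 0.1511]
orientation: [0.644, 0.765, -0.0, -0.0]
ft_force: [-0.0, -0.2, 0.7]
gripper_width: 0.088
gripper_force: 0.0
```

```bash
python3 - <<'E'
from h import *
import cv2
f=bot.grab_frame("side")[165:225,200:290]
cv2.imwrite("pics/s5.png",cv2.resize(f,None,fx=8,fy=8,interpolation=cv2.INTER_CUBIC))
s=bot.observe();print(s["tool_pos"],s["orientation"],s["gripper_width"],s["t"])
E
```

```text
[ 0.51657999 -0.00445918  0.15113137] [ 6.43915997e-01  7.65096193e-01 -4.21591922e-05 -5.00448263e-05] 0.08779677122296735 10.35
```

View pics/s5.png

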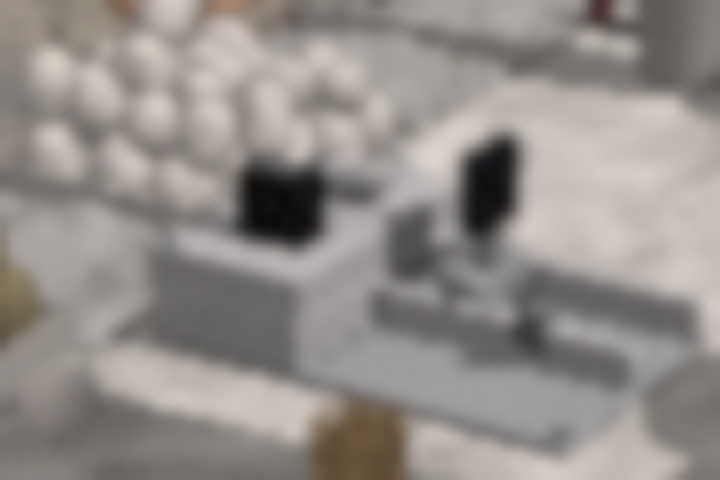

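The plug is home, with the black block seated on the box top at (283,200). The handle is untouched at (488,185).

Request:
{"fn": "step_arm", "kwargs": {
  "moves": "0.002 0 0 0 0 -0.071;0.002 0 0 0 0 -0.071;0.002 0 0 0 0 -0.071;0.002 0 0 0 0 -0.071;0.002 0 -0.06 0 0 -0.071;0.002 0 -0.13 0 0 -0.071;0.002 0 -0.17 0 0 -0.071;0.002 0 -0.194 0 0 -0.071;0.002 0 -0.194 0 0 -0.071",
  "hand": 0.4
}}

```text
t: 11.25
tool_pos: [0.5165, -0.0044, 0.0528]
orientation: [0.725, 0.689, -0.001, -0.001]
ft_force: [-0.0, 0.3, 0.2]
gripper_width: 0.0528
gripper_force: 0.0
```

Request:
{"fn": "step_arm", "kwargs": {
  "moves": "0 0 0 0 0 0;0 0 0 0 0 0;0 0 0 0 0 0;0 0 0 0 0 0;0 0 0 0 0 0;0 0 0 0 0 0;0 0 0 0 0 0;0 0 0 0 0 0;0 0 0 0 0 0",
  "hand": 1,
  "grip_force": 40
}}

```text
t: 12.15
tool_pos: [0.5153, -0.0042, 0.0543]
orientation: [0.726, 0.688, -0.001, -0.001]
ft_force: [-7.0, -0.2, 5.8]
gripper_width: 0.0138
gripper_force: 40.0
```

Request:
{"fn": "step_arm", "kwargs": {
  "moves": "-0.02 0.001 0 0 0 0;-0.04 0.002 0 0 0 0;-0.06 0.003 0 0 0 0;-0.08 0.004 0 0 0 0;-0.092 0.005 0 0 0 0;-0.092 0.005 0 0 0 0;-0.092 0.005 0 0 0 0;-0.092 0.005 0 0 0 0"
}}

```text
t: 12.95
tool_pos: [0.4738, -0.0017, 0.0543]
orientation: [0.726, 0.688, 0.002, 0.001]
ft_force: [8.2, 3.6, -7.6]
gripper_width: 0.0141
gripper_force: 40.0
```

```bash
python3 - <<'E'
from h import *
import cv2
f=bot.grab_frame("side")[188:218,240:280]
g=bot.grab_frame("top")[185:230,225:275]
a=cv2.resize(f,(760,570),interpolation=cv2.INTER_CUBIC)
cv2.imwrite("pics/s6.png",a)
s=bot.observe();print(s["tool_pos"],s["orientation"],s["gripper_width"],s["ft_force"])
E
```

```text
[ 0.4738875  -0.00166664  0.0543361 ] [0.72593309 0.68776165 0.00180598 0.00134497] 0.01379299536555595 [ 7.6368137   3.67914682 -7.7356202 ]
```

View pics/s6.png

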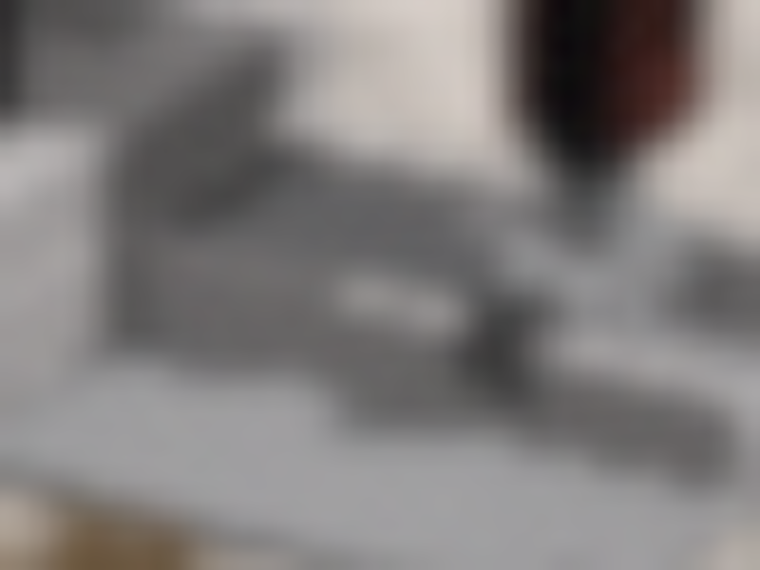

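In the last crop the pointer merges with the clip at about (510,330), so it is close to the mark. I've used all ten picture views, so I'll check the alignment with numbers only.

```bash
python3 - <<'E'
from h import *
import cv2
b=np.array([.54358,.0185]);a=-.0525
c,s=np.cos(a),np.sin(a)
W=lambda x,y,z:np.array([b[0]+c*x-s*y,b[1]+s*x+c*y,z])
# subpixel clip vs pointer in initial top crop
i=cv2.imread("pics/t1b.png",0).astype(float)
for nm,sl,(r0,r1) in(("clip",slice(178,195),(385,465)),("clipR",slice(205,220),(385,465)),("pointer",slice(222,242),(300,350)),("ptrL",slice(206,216),(300,350))):
    p=i[r0:r1,sl].mean(1);w=np.clip(np.percentile(p,70)-p-6,0,None);r=np.arange(r0,r1)
    cen=(w*r).sum()/w.sum();u=unc(((sl.start+sl.stop)/2,cen),(218,158),8)
    P=back("top",u,.03);d=P[:2]-b;print(nm,round(cen,1),round(w.max(),1),"box x",(c*d[0]+s*d[1]).round(4),"y",(-s*d[0]+c*d[1]).round(4))
# side: predicted fin positions in s3 crop for candidate mark x
for x in(-.062,-.066,-.070,-.074):
    q=[((proj("side",W(x,y,z))[0]-[200,165]+.5)*8-.5).round(0).tolist() for y,z in((.012,.04),(.012,.026),(.005,.028))];print(x,q)
g=cv2.imread("pics/s3.png",0);
print(cv2.resize(g[296:368,488:576],None,fx=1/8,fy=1/8,interpolation=cv2.INTER_AREA))
n=cv2.cvtColor(bot.grab_frame("side"),cv2.COLOR_BGR2GRAY);print(n[165+37:165+46,200+61:200+72])
E
```

```text
clip 425.0 51.9 box x -0.0669 y 0.0163
clipR 426.0 62.7 box x -0.0665 y 0.0057
pointer 327.9 16.1 box x -0.026 y 0.001
ptrL 322.3 22.2 box x -0.0244 y 0.0097
-0.062 [[515.0, 296.0], [514.0, 326.0], [522.0, 315.0]]
-0.066 [[523.0, 298.0], [522.0, 328.0], [530.0, 318.0]]
-0.07 [[531.0, 300.0], [531.0, 330.0], [539.0, 320.0]]
-0.074 [[539.0, 302.0], [539.0, 332.0], [547.0, 322.0]]
[[140 139 125 106  94  95 101 103 103 101 100]
 [144 147 137 113  97 101 108 113 115 115 112]
 [137 145 138 114  90  90 101 115 130 137 135]
 [117 122 116  95  75  73  89 115 140 155 157]
 [102 102  93  75  63  64  82 112 139 155 160]
 [ 98  97  90  74  64  63  75  98 118 130 136]
 [ 98  98  93  84  76  70  74  87  99 105 109]
 [101 101  99  97  92  87  86  90  96  98  99]
 [117 117 117 117 116 111 102 100 100 100  99]]
[[113 108 103  97 100 116 129 132 138 143 142]
 [132 130 122 102  90  94 103 111 128 142 144]
 [135 142 136 110  81  73  79  95 116 134 137]
 [118 123 117  95  70  64  78 102 125 142 148]
 [104 103  94  76  62  65  81 109 134 151 159]
 [100  99  92  76  65  64  75  98 118 130 137]
 [ 99 100  95  86  77  71  74  88 100 107 111]
 [102 103 101  99  93  88  86  92  97 101 101]
 [118 118 117 118 116 112 104 102 103 102 101]]
```

Top view puts the clip 41.7 mm out from the shut pointer, and the gate is pulled about 41.5 mm. The side view agrees. I'll hold briefly, then hand in.

Request:
{"fn": "step_arm", "kwargs": {
  "moves": "0 0 0 0 0 0;0 0 0 0 0 0;0 0 0 0 0 0;0 0 0 0 0 0;0 0 0 0 0 0"
}}

```text
t: 13.6
tool_pos: [0.4739, -0.0017, 0.0543]
orientation: [0.726, 0.688, 0.002, 0.001]
ft_force: [8.1, 3.6, -8.5]
gripper_width: 0.0139
gripper_force: 40.0
```

```bash
python3 -c "
from cell import bot
print(bot.sign_off())"
```

```text
the job is handed in; nothing more can be done
None
```

I handed the job in at about 13.6 s: plug home and released, then the handle pulled about 41.5 mm (mark measured at about 41.7 mm) and held at 40 N grip; sign-off gave no verdict.

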